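# Drift the pump cover into line and fit its bolt

### The arm

A 7-joint arm with a two-finger parallel gripper is mounted at the origin on the work surface. World frame = base frame: x ahead of the robot, y to its left, z up, the work surface at z = 0. Lengths are in m, angles in rad, forces in N, time in s.
With the tool pointing down it reaches from about 0.4 to 0.9 m from the base axis. Payload 5.6 kg.
Tool frame: the origin (TCP) lies midway between the tips of the shut fingers; the grasp point (between the pads) lies 19 mm behind it; z points along the fingers, y is the line along which they close (so a half turn about z gives the same grasp; the last joint's range is limited). The gripper opens to 92 mm and grips with 3 to 60 N. Pads are 20 mm wide; open, the fingers measure 128 mm over their backs; the gripper's body (75 mm by 189 mm) begins 69 mm behind the grasp point.
Start: joints at [-1.307, 0.468, -0.012, 1.603, 0.006, 1.071, -0.056], TCP at [0.196, 0.62, 0.215] pointing down, gripper open.
Joint ranges: [-2.53, 2.53], [-0.31, 2.02], [-1.57, 1.55], [0.28, 2.44], [-1.29, 4.43], [0.15, 1.84], [-2.92, 2.92]. Speed limits (rad/s): [2.57, 2.57, 3.14, 3.14, 3.14, 3.14, 3.14].

### API

Orientations are given as a unit quaternion [x, y, z, w].
In Python, from plant import env, eoat, ik, viewer gives the robot as it stands. Calls block until the motion is done:
- env.goto(position, orientation): joint-space move of the TCP to a pose.
- env.move_linear(position, speed=0.15, rotation=None): straight line of the TCP; rotation=None keeps the orientation; speed is the mean speed in m/s.
- env.move_joints(angles): joint-space move.
- eoat.grip(opening): finger opening in m; the grip force is fixed at half the most; returns when the fingers have stopped.
- env.wait(seconds).
- ik(position, orientation): joint angles nearest the present ones, or None.
- env.sense(): the state.
- viewer.grab_frame(name): name is "side" or "top"; returns the picture (480x640x3 uint8, blue, green, red); there is no depth.
- viewer.camera_model(name): a dict with "intrinsics" (3x3 intrinsics, pixels), "R" (3x3) and "t" (3): a world point X has camera coordinates R X + t. Camera axes: x right, y down, z forward; pixel columns grow to the right and rows downward; lengths in m; the calibration is good to about 2 mm. A picture is of the moment at which its call begins. camera_model takes no time and is no camera call.
A pose or a line that the arm cannot do raises env.PlanningError and nothing moves.
- env.hand_in(): hands the job in; it is judged then, once.
The state is a dict: "t": time; "joint_pos": joint angles; "qd": joint speeds; "joint_torque": joint torques, N m; "position": TCP position; "eef_rot": TCP orientation; "ft_force": force on the tool from outside, world axes, zero at the start; "torque": the same for the moment, N m; "finger_gap": finger opening in m; "grip_force": force on a finger pad.
Only numpy, scipy, OpenCV 4.12 (cv2) and the standard library are available. Lean on these libraries where they do the work, as an engineer would, in place of code of your own. Each camera call takes 0.05 s, during which the arm holds its last target. There are 200 camera calls.

### The job

The cover of the wine pump has slid out of place in its guides, so its two holes no longer line up with the holes in the flange hidden beneath. Put the red-handled tapered drift pin through the cover's hole with the red marks beside it, feel for the flange hole by sliding the cover with it, and work it down until its collar sits flush on the cover; then put the brass bolt fully home in the other hole and leave both in place. Be gentle, do not force either one, and leave the wine bottle, glass, grease tin and spanner where they are.

Things in the scene. Friction and masses are not known exactly. Their poses are not given: they have to be found in the camera images.
- pump: Blue and dark steel wine pump fixed to the bench, cover face up, 168 (x) by 208 (y) by 77 mm high, with a hose stub on its +x side. Origin: centre of its underside. Hidden under the cover, turned as the pump is, lies its fixed steel flange, whose place is not measured, with two 14 mm holes 40 mm deep in the same pattern as the cover's two holes.
- cover: Aluminium cover plate on the pump, 146 by 184 by 8 mm, top about 68.5 mm above the bench. Origin: centre of its underside. It can only slide along its x (the pump's x) between two guides along its edges (5 mm higher than its top, screws 3 mm more), 18 mm either way from the pump's centre, stiffly: 3 N moves it, and it stays where left. A round boss at x +30, y +35 stands 7 mm above it.
- drift_hole (a point): Centre of the mouth (top face) of the cover's 14 mm through hole for the drift pin, at x +30, y -55, z +8 mm in the cover's frame, on the boss's side of the cover (+x). At the start the flange's hole below lies 5 to 12 mm to one side or the other along the sliding direction; only feel (or a look down the hole) tells the side and the amount.
- bolt_hole (a point): Centre of the mouth (top face) of the cover's 14 mm through hole for the bolt, at x -30, y +35, z +8 mm in the cover's frame. It moves with the cover.
- rest: Wooden rest block fixed on the bench, 150 (x) by 64 (y) by 50 mm high, with two upright holes 42 mm either side of its centre along its x; the drift pin stands in one, the bolt in the other (either way round). Origin: centre of its underside.
- drift: Drift pin, 120 g, upright, tip down. Origin: on its axis at the underside of its collar, z up. Below: 13 mm diameter for 16 mm, then a 20 mm taper to 9 mm, and a 1 mm chamfered flat tip. Above: collar 26 mm diameter, 4 mm thick, then a red round handle 22 mm diameter up to 43 mm. Over 40 N between pin and pump, flange or cover scores the bore: failure.
- drift_collar (a point): Drift pin's axis at the underside of its collar (its origin); meets point drift_hole when home. Through the cover the tip lands on the solid flange: pressed down with about 8 N and slid along the sliding direction it takes the cover along until it drops into the flange's hole; then it goes down, giving way to the side forces.
- bolt: Brass plain-shank bolt, 90 g, upright. Origin: on its axis at the underside of its collar, z up. Below: 12 mm diameter shank 30 mm long, last 3 mm chamfered. Above: collar 26 mm diameter, 3 mm thick, then a round head 22 mm diameter up to 30 mm. Not turned; passes only when both holes are in line. Over 40 N between it and pump, flange or cover: failure.
- bolt_collar (a point): Point on the bolt's axis at the underside of its collar (same as its origin); meets point bolt_hole when the bolt is home.
- wine: Bystander: full dark wine bottle, 74 mm diameter, 290 mm tall, standing. Origin: centre of its underside.
- goblet: Bystander: wine glass, 72 mm diameter, 175 mm tall, standing. Origin: centre of its underside.
- grease: Bystander: yellow grease tin, 64 mm diameter, 70 mm tall, standing. Origin: centre of its underside.
- spanner: Bystander: steel spanner lying flat on the bench beside the pump. Origin: centre of its underside.
Things that resemble listed ones, but are neither listed nor needed, are in the scene too. What is shaped like the drift but green or purple is not meant.

How it is judged:
On the way, in this order (a step that is already met when the one before it is completed fails the run):
1. the drift pin is home in the cover's drift hole, collar on the cover, before the bolt is fitted (distance between drift_collar and drift_hole below 0.0028 m and horizontal distance between drift_collar and drift_hole below 0.002 m and angle between drift's own z axis and vertical below 0.06 rad and not (distance between bolt_collar and bolt_hole below 0.0028 m and horizontal distance between bolt_collar and bolt_hole below 0.002 m)), for 0.2 s.
2. the bolt is home in the bolt hole while the drift pin is still home (distance between drift_collar and drift_hole below 0.0028 m and horizontal distance between drift_collar and drift_hole below 0.002 m and distance between bolt_collar and bolt_hole below 0.0028 m and horizontal distance between bolt_collar and bolt_hole below 0.002 m and angle between bolt's own z axis and vertical below 0.06 rad), for 0.2 s.
At the end, for the whole second after the job is handed in: The drift pin stands home in the drift hole and the bolt in the bolt hole: each collar centre within 2.8 mm of its hole's mouth and 2 mm sideways, upright within 0.06 rad, let go and at rest (all of step 2 and angle between drift's own z axis and vertical below 0.06 rad and linear speed of each of drift, bolt below 0.02 m/s); the robot touches nothing.
It fails at once if the drift pin or the bolt is forced: more than 40 N against the pump, flange or cover (contact force between any of drift, bolt and pump above 40 N or contact force between any of drift, bolt and flange above 40 N).
It fails at once if the wine bottle is knocked over or pushed more than 3 cm (distance of wine from where it was at the start of the episode above 0.03 m or angle between wine's own z axis and vertical above 0.25 rad).
It fails at once if the wine glass is knocked over or pushed more than 3 cm (distance of goblet from where it was at the start of the episode above 0.03 m or angle between goblet's own z axis and vertical above 0.25 rad).
It fails at once if the grease tin is knocked over or pushed more than 3 cm (distance of grease from where it was at the start of the episode above 0.03 m or angle between grease's own z axis and vertical above 0.25 rad).
It fails at once if the spanner is knocked over or pushed more than 3 cm (distance of spanner from where it was at the start of the episode above 0.03 m).
It also fails if it takes over 72 s, if anything falls off the work surface, if the arm or the gripper's body presses on something with over 40 N, if the wrist force passes 120 N, or if a joint passes its speed limit or range.

## Working session

There is one attempt and no reset: what is moved stays moved. The work goes in short steps, each a Python script; the robot and the scene stay as the last script left them, time stands still between calls to the robot, and variables do not carry over. Pictures are saved under pics/ and viewed, at most 10 in all, crops included, and the job is handed in when it is done.

```bash
ls; mkdir -p pics
python3 - <<'E'
from plant import env,eoat,ik,viewer
import cv2
for n in("side","top"):
    cv2.imwrite(f"pics/{n}0.png",viewer.grab_frame(n)); m=viewer.camera_model(n); print(n,m)
s=env.sense(); print(s)
E
```

```text
pics
side {'intrinsics': array([[500.29162444,   0.        , 315.19973797],
       [  0.        , 500.29162444, 242.24586458],
       [  0.        ,   0.        ,   1.        ]]), 'R': array([[-0.942551  , -0.33330946, -0.02241463],
       [-0.17617889,  0.55297309, -0.81435972],
       [ 0.28382849, -0.76362659, -0.57992743]]), 't': array([0.56099237, 0.15514129, 0.97226873])}
top {'intrinsics': array([[468.08651281,   0.        , 320.13956699],
       [  0.        , 468.08651281, 236.45947384],
       [  0.        ,   0.        ,   1.        ]]), 'R': array([[-0.02621883, -0.99961762, -0.00878563],
       [-0.98778072,  0.02725701, -0.15344808],
       [ 0.15362888,  0.00465505, -0.98811765]]), 't': array([0.00242754, 0.59230064, 1.01063239])}
{'t': 0.1, 'joint_pos': array([-1.30698392,  0.46826804, -0.01160538,  1.60348866,  0.00599591,
        1.07144082, -0.05628175]), 'qd': array([ 0.00013935, -0.00261568,  0.00098402, -0.00206677,  0.0001968 ,
        0.0004205 ,  0.00166615]), 'joint_torque': array([ 4.71756593e-04, -5.21648026e+01, -1.28314923e-02, -2.44365567e+01,
       -5.68171637e-02,  1.40670792e-02,  8.35848869e-05]), 'position': array([0.19621971, 0.61913482, 0.21376704]), 'eef_rot': array([ 1.52827946e-01,  9.88252499e-01, -7.82450362e-04, -6.55316765e-05]), 'ft_force': array([-0.52636099,  0.75943121,  0.6523684 ]), 'torque': array([-0.0086369 , -0.02204004,  0.00521879]), 'grip_force': 0.0, 'finger_gap': 0.09157832815388257}
```

View pics/side0.png

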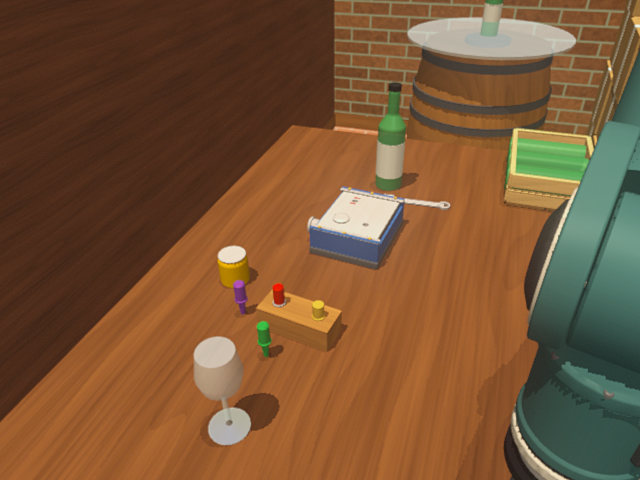

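View pics/top0.png

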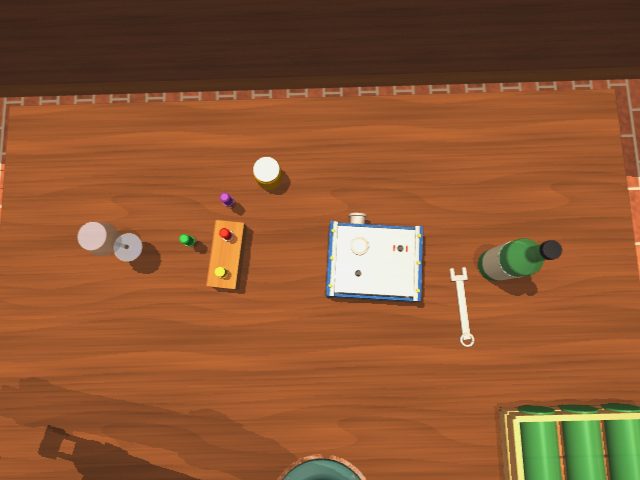

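The side view shows the red drift at (279,294) and the brass bolt at (318,310) in the rest. The top view shows them at (225,234) and (221,272), the drift hole between red marks at (401,248), the bolt hole at (358,273) and the boss at (359,246). I'll zoom in next.

Run:
```python
import cv2,numpy as np
s=cv2.imread("pics/side0.png");t=cv2.imread("pics/top0.png")
a=cv2.resize(s[180:270,300:420],None,fx=5,fy=5,interpolation=cv2.INTER_NEAREST)  # 600x450
b=cv2.resize(t[215:305,318:438],None,fx=5,fy=5,interpolation=cv2.INTER_NEAREST)
cv2.imwrite("pics/c1.png",a);cv2.imwrite("pics/c2.png",b)
for n,im,(x0,y0,x1,y1) in(("side",s,(250,275,350,350)),("top",t,(200,215,250,295))):
    h=cv2.cvtColor(im,cv2.COLOR_BGR2HSV)
    for c,lo,hi in(("red",(0,220,100),(4,255,255)),("brass",(22,150,120),(32,255,255))):
        m=cv2.inRange(h,lo,hi);k=np.zeros_like(m);k[y0:y1,x0:x1]=m[y0:y1,x0:x1]
        cnt,l,st,ce=cv2.connectedComponentsWithStats(k)
        print(n,c,[(st[i].tolist(),ce[i].round(2).tolist()) for i in range(1,cnt) if st[i][4]>10])
```

```text
side red [([273, 284, 11, 20, 109], [277.84, 292.29])]
side brass [([313, 301, 11, 8, 74], [317.86, 304.35]), ([312, 316, 12, 5, 22], [317.95, 318.32])]
top red [([220, 228, 10, 10, 27], [225.59, 233.52])]
top brass [([214, 267, 13, 11, 87], [219.61, 271.16])]
```

View pics/c1.png

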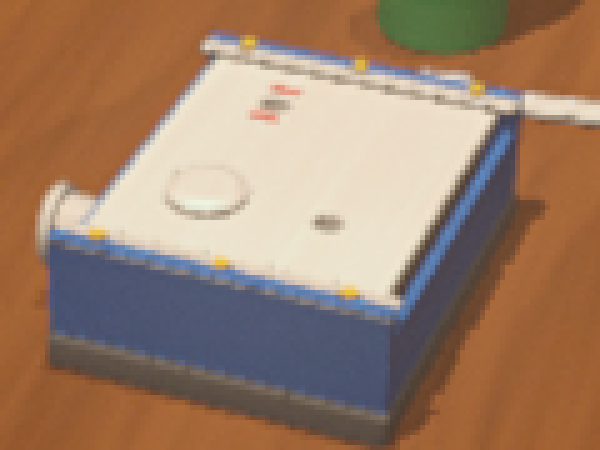

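View pics/c2.png

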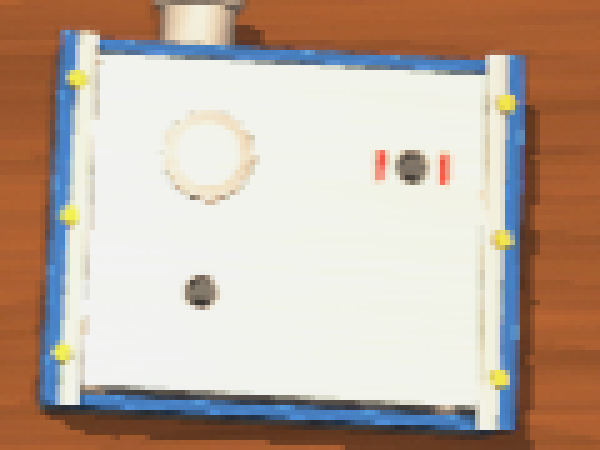

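The crops show the drift hole at about (355,201) side and (400.4,248.4) top, and the bolt hole at about (365.6,224.6) side and (358.2,273.4) top. Next I'll take centroids and triangulate.

```bash
cat > h.py <<'E'
import cv2,numpy as np
from plant import env,eoat,ik,viewer
from scipy.spatial.transform import Rotation as R
C={n:viewer.camera_model(n) for n in("side","top")}
def P(n): c=C[n]; return c["intrinsics"]@np.c_[c["R"],c["t"]]
def tri(ps,pt):
    X=cv2.triangulatePoints(P("side"),P("top"),np.array(ps,float).reshape(2,1),np.array(pt,float).reshape(2,1)).ravel();X=X[:3]/X[3]
    return X,max(np.abs(proj(n,X)-p).max() for n,p in(("side",ps),("top",pt)))
def proj(n,X): u=P(n)@np.r_[X,1]; return u[:2]/u[2]
def plane(n,px,z):
    c=C[n];d=c["R"].T@np.linalg.inv(c["intrinsics"])@np.r_[px,1];o=-c["R"].T@c["t"];return o+d*(z-o[2])/d[2]
def dark(im,x,y,r=5):
    x,y=int(round(x)),int(round(y));g=im[y-r:y+r+1,x-r:x+r+1].min(2).astype(float)
    w=np.clip(200-g,0,None); red=im[y-r:y+r+1,x-r:x+r+1]; w[(red[...,2]-red[...,1].astype(float))>40]=0
    yy,xx=np.mgrid[-r:r+1,-r:r+1];w[xx**2+yy**2>(r+.5)**2]=0
    return np.array([x+(w*xx).sum()/w.sum(),y+(w*yy).sum()/w.sum()])
def redblob(im,box):
    x0,y0,x1,y1=box;g=im[y0:y1,x0:x1].astype(float);m=((g[...,2]>60)&(g[...,1]<.27*g[...,2])&(g[...,0]<.3*g[...,2])).astype(np.uint8)
    n,l,s,c=cv2.connectedComponentsWithStats(m);i=1+s[1:,4].argmax();return c[i]+[x0,y0],s[i]+[x0,y0,0,0,0]
E
python3 - <<'E'
from h import *
s=cv2.imread("pics/side0.png");t=cv2.imread("pics/top0.png")
dh=tri(dark(s,355,201,3),dark(t,400.4,248.4));bh=tri(dark(s,365.6,224.6,4),dark(t,358.2,273.4))
print("dh",dh,"bh",bh,"d",bh[0]-dh[0])
for n,im,p in(("d",t,(400.4,248.4)),("b",t,(358.2,273.4))): print(n,plane("top",dark(im,*p),.0685))
print([plane("side",dark(s,355,201,3),.0685),plane("side",dark(s,365.6,224.6,4),.0685)])
a=redblob(s,(265,278,295,310));b=redblob(t,(213,222,240,248));print(a,b,tri(a[0],b[0]))
# guide screws
scr={n:[] for n in("side","top")}
for n,im,box in(("side",s,(300,180,420,270)),("top",t,(318,215,438,305))):
    x0,y0,x1,y1=box;g=im[y0:y1,x0:x1];h=cv2.cvtColor(g,cv2.COLOR_BGR2HSV);m=cv2.inRange(h,(20,110,150),(35,255,255))
    k,l,st,c=cv2.connectedComponentsWithStats(m);print(n,[( (c[i]+[x0,y0]).round(1).tolist(),int(st[i,4])) for i in range(1,k) if st[i,4]>3])
a=np.hstack([cv2.resize(s[270:350,250:350],None,fx=4,fy=4),cv2.resize(t[210:290,195:255],None,fx=4,fy=4)]);cv2.imwrite("pics/c3.png",cv2.resize(a,None,fx=1.2,fy=1.2))
E
```

```text
dh (array([ 0.55764808, -0.18779781,  0.06877847]), np.float64(0.28196112417796826)) bh (array([ 0.50559904, -0.09318912,  0.06866898]), np.float64(0.1469745295132725)) d [-0.05204904  0.09460869 -0.00010949]
d [ 0.55831049 -0.18772766  0.0685    ]
b [ 0.50593362 -0.0931407   0.0685    ]
[array([ 0.55720502, -0.1882799 ,  0.0685    ]), array([ 0.50537232, -0.09346773,  0.0685    ])]
(array([278.01694915, 293.21468927]), array([273, 284,  11,  20, 177])) (array([225.75438596, 233.87719298]), array([220, 228,  11,  11,  57])) (array([0.59958601, 0.19410963, 0.0734946 ]), np.float64(0.12146878211171952))
side [([349.2, 188.0], 4), ([371.5, 192.5], 4), ([395.0, 197.2], 4), ([319.0, 226.2], 4), ([369.4, 237.8], 5)]
top [([332.9, 230.3], 9), ([418.8, 235.0], 10), ([331.4, 257.8], 8), ([417.8, 262.5], 10), ([330.0, 285.0], 9), ([417.0, 290.2], 10)]
```

View pics/c3.png

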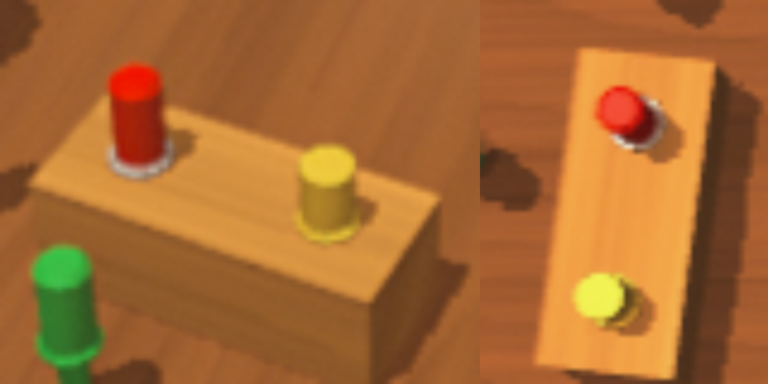

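The crop shows the drift with its handle top at (278.1,287.1) side and (224.6,233.1) top. The bolt top is at (318.1,304.0) and (220,272.1), and both collars are seated on the rest.

```bash
cat >> h.py <<'E'
YAW=np.deg2rad(-4.9);PX=np.array([np.cos(YAW),np.sin(YAW),0]);PY=np.array([-PX[1],PX[0],0])
def quat(sgn=1):
    y=sgn*PX;z=np.array([0,0,-1.]);return R.from_matrix(np.c_[np.cross(y,z),y,z]).as_quat()
E
python3 - <<'E'
from h import *
for n,a,b in(("dtop",(278.1,287.1),(224.6,233.1)),("dcol",(279.4,302.9),(227.3,236.3)),("btop",(318.1,304),(220,272.1)),("bcol",(318.1,316.3),(222.7,274.2))):
    print(n,tri(a,b))
S=np.array([plane("top",p,.076)for p in[(332.9,230.3),(330,285),(418.8,235),(417,290.2)]])
for v in(S[0]-S[1],S[2]-S[3]): print("yaw",np.degrees(np.arctan2(v[1],v[0])))
print("pump centre",S.mean(0))
for sg in(1,-1):
    for p in([.6,.194,.3],[.6,.194,.065],[.557,-.188,.079]): print(sg,np.round(ik(np.array(p),quat(sg)),2))
E
```

```text
dtop (array([0.59874394, 0.19345917, 0.08847111]), np.float64(0.06519893445261005))
dcol (array([0.59779902, 0.19542489, 0.05038734]), np.float64(0.11163133242837375))
btop (array([0.51506815, 0.20490797, 0.07935382]), np.float64(0.06987000550850553))
bcol (array([0.51409108, 0.20584722, 0.0493527 ]), np.float64(0.7046228348353338))
yaw -4.733829615011224
yaw -5.189411298061503
pump centre [ 0.53272944 -0.13058888  0.076     ]
1 [-0.75  0.38  0.52  1.58 -0.2   1.23 -0.28]
1 [-0.71  0.65  0.48  1.78 -0.39  0.81 -0.13]
1 [-0.4   0.72  0.93  1.9  -0.74  0.91  0.82]
-1 [-0.33  0.37 -0.04  1.55  0.02  1.22  2.68]
-1 [-0.21  0.63 -0.21  1.74  0.17  0.79  2.55]
-1 [-0.58  1.03  1.34  1.91 -1.1   1.2  -2.05]
```

Run:
```python
from h import *
q=quat(1)
p=env.sense()["position"]; env.move_linear(np.r_[p[:2],.33],speed=.3)
env.goto(np.array([.5985,.194,.30]),q)
eoat.grip(.05)
env.move_linear(np.array([.5985,.194,.062]),speed=.15)
s0=env.sense();eoat.grip(.015);s=env.sense();print(s["t"],s["position"],s["finger_gap"],s["grip_force"],s["ft_force"]-s0["ft_force"])
env.move_linear(np.array([.5985,.194,.2]),speed=.2)
s=env.sense();print(s["t"],s["position"],s["finger_gap"],s["grip_force"],s["ft_force"],s0["ft_force"],s["eef_rot"]-q)
env.goto(np.array([.557,-.188,.16]),q)
for n in("side","top"): cv2.imwrite(f"pics/{n}1.png",viewer.grab_frame(n))
s=env.sense();print(s["t"],s["position"],s["ft_force"])
a=np.vstack([cv2.imread("pics/side1.png")[130:260,280:440],cv2.imread("pics/top1.png")[185:295,320:480]]);cv2.imwrite("pics/c4.png",cv2.resize(a,None,fx=2.5,fy=2.5,interpolation=cv2.INTER_CUBIC))
```

```text
5.7667 [0.59877184 0.19407603 0.0622362 ] 0.02124353705414569 29.99897237168625 [ 0.71873281 -0.18254939  0.28164438]
6.6083 [0.59737887 0.19392194 0.19865391] 0.02117508138672164 29.997321325354278 [-0.00819865  0.28325207 -2.20029205] [-0.49503646  0.59293052 -0.23348185] [-8.24793123e-05  8.86348658e-05 -1.15645516e-03 -5.43327047e-04]
8.15 [ 0.55775536 -0.18627706  0.15989552] [ 0.41218633 -0.5057863   0.04839807]
```

View pics/c4.png

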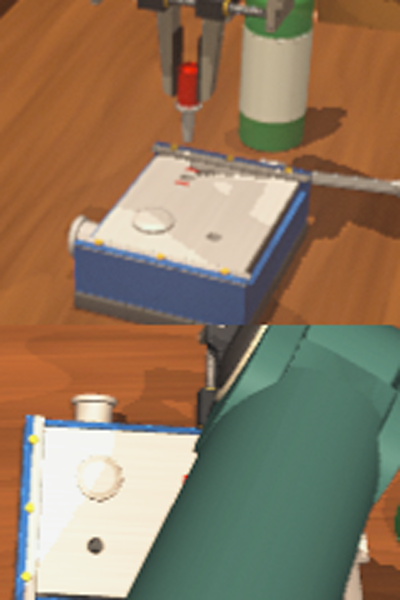

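The drift is held upright over the pump in the side view, with its tip at about (355,185). The top view is blocked by the arm. I'll check the tip projection, then descend with force guarding.

```bash
cat >> h.py <<'E'
def F(T):
    f=[env.sense()["ft_force"]]
    return f[0]-T
def tare(n=5):
    a=[]
    for _ in range(n): env.wait(.04);a.append(env.sense()["ft_force"])
    return np.mean(a,0)
E
python3 - <<'E'
from h import *
s=env.sense();x=s["position"];print(x, proj("side",np.r_[x[:2],.160-.012-.037]))
im=cv2.imread("pics/side1.png")
print(redblob(im,(340,145,370,180))[0],proj("side",np.r_[x[:2],.16-.012+.0235+.005]))
T=tare();np.save("T.npy",T);print("tare",T,env.sense()["position"])
c=np.array([.5575,-.188,.13])
env.move_linear(c,speed=.1);print(env.sense()["position"])
c[2]=.122;env.move_linear(c,speed=.1)
t0=env.sense()["t"]
while c[2]>.100:
    c[2]-=.001;env.move_linear(c,speed=.05);f=F(T)
    if f[2]>3: break
s=env.sense();print(c,s["position"],f,s["t"]-t0,s["t"])
E
```

```text
[ 0.55775536 -0.18627706  0.15989552] [354.47928591 185.72585355]
[354.4        162.69411765] [355.12649555 161.0922465 ]
tare [ 0.03491834  0.28749152 -0.9988341 ] [ 0.55735051 -0.18725837  0.16003656]
[ 0.55720611 -0.18806484  0.12953197]
[ 0.5575 -0.188   0.108 ] [ 0.55780596 -0.18822664  0.10902471] [-2.01645821  0.68977849  7.60241663] 3.5 12.5583
```

```bash
cat > slide.py <<'E'
from h import *
import sys
T=np.load("T.npy");c=np.array([.5575,-.188,.108]);start=c.copy();log=[]
def slide(sg,dist,step=.0015):
    global c
    n=0
    while n*step<dist:
        n+=1;c=c+sg*step*PX;env.move_linear(c,speed=.03);f=F(T);p=env.sense()["position"]
        log.append([(p-start)@PX*1e3,p[2]*1e3,f@PX,f@PY,f[2]])
        if f[2]<1.5 or p[2]<.1065: return True
        if np.linalg.norm(f)>22: print("high");return None
        c[2]+=np.clip((f[2]-8)*.00006,-.0005,.0005)
    return False
r=slide(1,.0135)
print(r,c.tolist(),env.sense()["t"]);print(np.round(log,1))
E
python3 slide.py
```

```text
False [0.5709506614985771, -0.18915312846235446, 0.10941428581870134] 14.8083
[[  0.7 109.   -5.1   0.2  10. ]
 [  1.1 108.9  -7.1   0.5  12.4]
 [  2.3 109.   -7.    0.3  11. ]
 [  3.3 109.   -7.8   0.   11.9]
 [  3.6 108.9 -10.2   0.4  12.4]
 [  4.9 109.   -9.9  -0.8  11.3]
 [  6.4 109.   -8.4   1.1   8.5]
 [  7.8 109.   -9.7  -0.6   9.4]
 [  9.5 109.   -9.1  -0.2   8.6]]
```

```bash
sed -i 's/^r=slide.*$/c=np.array([.57095,-.18915,.10941])\nr=slide(1,.003)\nif r is False:\n  c[2]+=.0006;r=slide(-1,.034,.002)/' slide.py; python3 slide.py
```

```text
True [0.5719463452961908, -0.1892354169231374, 0.11009648738290927] 15.5583
[[ 1.100e+01  1.090e+02 -9.300e+00 -1.000e-01  9.000e+00]
 [ 1.260e+01  1.090e+02 -8.000e+00 -6.000e-01  8.500e+00]
 [ 1.340e+01  1.095e+02 -3.400e+00 -1.100e+00 -8.000e-01]]
```

```bash
sed -i '/^c=np.array(\[.57095/,$d; s/if f\[2\]<1.5 or p\[2\]<.1065: return True/if p[2]<.1075: return True/; s/-.0005,.0005)/-.0008,.0005)/; s/\.00006/.0001/' slide.py
cat >> slide.py <<'E'
c=np.array([.57095,-.18915,.1088])+.001*PX
r=slide(-1,.034,.0015)
print(r,c.tolist(),env.sense()["t"],env.sense()["position"]);print(np.array2string(np.round(log,1),suppress_small=True))
E
python3 slide.py
```

```text
True [0.546539540243323, -0.18705728538313451, 0.10688736646055308] 19.8083 [ 0.54679041 -0.18723685  0.10688431]
[[ 13.4 109.1  -2.   -1.5   2.9]
 [ 13.  109.1  -0.3  -1.5   5. ]
 [ 12.3 109.1   3.7  -0.1   6.6]
 [ 11.  109.1   3.9  -0.5   7.9]
 [  9.5 109.    3.5  -0.8   7.2]
 [  8.3 109.    5.4  -1.    7.6]
 [  7.3 109.1   6.3  -0.7   6.2]
 [  6.3 109.1   7.3  -0.3   6.3]
 [  5.1 109.1   7.2  -0.5   6.2]
 [  3.9 109.    7.2  -1.6   7.6]
 [  2.5 109.1   7.3  -0.2   6.9]
 [  1.1 109.1   6.7  -0.6   7.2]
 [ -0.2 109.    8.   -1.3   8.1]
 [ -1.9 109.    7.4  -1.    7.8]
 [ -3.6 108.9   7.5  -0.2   8. ]
 [ -5.5 108.8   5.7  -0.8   7.5]
 [-10.7 106.9   2.8  -2.    2.5]]
```

```bash
cat > down.py <<'E'
from h import *
def down(c,T,zend,step=.0015,fz=14,g=.00012,nmax=60):
    log=[];bad=0
    for _ in range(nmax):
        env.move_linear(c,speed=.04);s=env.sense();f=s["ft_force"]-T;p=s["position"]
        log.append(np.r_[p*1e3,f@PX,f@PY,f[2],c[2]*1e3])
        if np.linalg.norm(f)>28: print("HIGH");break
        c[:2]+=np.clip(g*f[:2],-.001,.001)
        if f[2]<fz*.6: c[2]=min(c[2],p[2]+.001)-step;bad=0
        elif f[2]<fz: c[2]-=step/4;bad+=1
        else: c[2]+=.0003;bad+=1
        if bad>=4 and p[2]<zend+.0012: print("home?");break
        if bad>=9: print("stuck");break
    print(np.array2string(np.round(log,1),suppress_small=True));print(c.tolist(),s["t"]);return c
E
python3 - <<'E'
from down import *
down(np.array([.5465,-.1870,.1064]),np.load("T.npy"),.080)
E
```

```text
home?
[[ 546.2 -187.2  106.1    2.7   -1.9    1.4  106.4]
 [ 546.5 -187.2  104.5    2.5   -1.5    0.6  104.9]
 [ 546.7 -187.4  103.     1.9   -2.1   -0.   103.4]
 [ 547.  -187.5  101.6    3.    -1.    -0.3  101.9]
 [ 547.3 -187.7  100.1    1.6   -1.2   -0.7  100.4]
 [ 547.5 -187.9   98.7    2.1   -0.8   -0.1   98.9]
 [ 547.8 -188.    97.2    0.    -0.7   -0.6   97.4]
 [ 547.9 -188.1   95.7    0.1   -0.2    0.5   95.9]
 [ 548.  -188.2   94.3    0.3   -0.2   -0.8   94.4]
 [ 548.  -188.2   92.8   -0.4   -1.3   -0.4   92.9]
 [ 547.9 -188.4   91.3    0.8   -0.8   -1.1   91.4]
 [ 548.  -188.5   89.8    0.5   -0.9   -1.    89.9]
 [ 548.1 -188.6   88.3    0.     0.    -0.4   88.4]
 [ 548.1 -188.6   86.8   -0.3   -1.2   -0.2   86.9]
 [ 548.1 -188.7   85.3    0.3   -0.5   -1.    85.4]
 [ 548.1 -188.9   83.8   -0.1   -0.4   -0.8   83.9]
 [ 548.1 -188.9   82.3    0.4   -1.1   -0.2   82.4]
 [ 548.1 -189.    80.8   -0.5   -0.4   -0.5   80.9]
 [ 548.7 -189.1   80.6   -1.8    1.4    8.6   79.4]
 [ 548.7 -189.1   80.6   -2.     0.4   10.3   79. ]
 [ 548.7 -189.2   80.6   -2.9    1.3   12.7   78.6]
 [ 548.7 -189.1   80.5   -3.     1.    14.2   78.3]]
[0.5470120219729555, -0.18850083049332522, 0.07857499999999996] 25.3083
```

The drift is home: the force rose at TCP z 0.0806 after 28 mm of travel. Next I'll release it, pick the bolt and check with pictures.

Run:
```python
from h import *
q=quat(1)
env.move_linear(np.array([.5478,-.1888,.0803]),speed=.05);print(F(np.load("T.npy")))
eoat.grip(.045)
p=env.sense()["position"];print(p)
env.move_linear(np.r_[p[:2],.14],speed=.12);env.move_linear(np.r_[p[:2],.20],speed=.25)
env.goto(np.array([.5146,.2049,.13]),q)
env.move_linear(np.array([.5146,.2049,.0555]),speed=.15)
for n in("side","top"): cv2.imwrite(f"pics/{n}2.png",viewer.grab_frame(n))
print(env.sense()["position"])
eoat.grip(.015);s=env.sense();print(s["t"],s["position"],s["finger_gap"])
t=cv2.imread("pics/top2.png");sd=cv2.imread("pics/side2.png")
a=np.hstack([sd[180:270,300:420],t[215:305,318:438]]);cv2.imwrite("pics/c5.png",cv2.resize(a,None,fx=3.3,fy=3.3,interpolation=cv2.INTER_CUBIC))
print(redblob(sd,(330,180,370,215)),redblob(t,(380,225,420,265)))
```

```text
[-0.13885111  0.78833321  4.95146448]
[ 0.5477264  -0.18878648  0.08017087]
[0.51558061 0.20497162 0.05657938]
29.85 [0.51502201 0.2050899  0.05594399] 0.020348121618314317
(array([358.5       , 186.58333333]), array([355, 185,   8,   4,  24])) (array([401.91764706, 250.72941176]), array([397, 246,  11,  10,  85]))
```

View pics/c5.png

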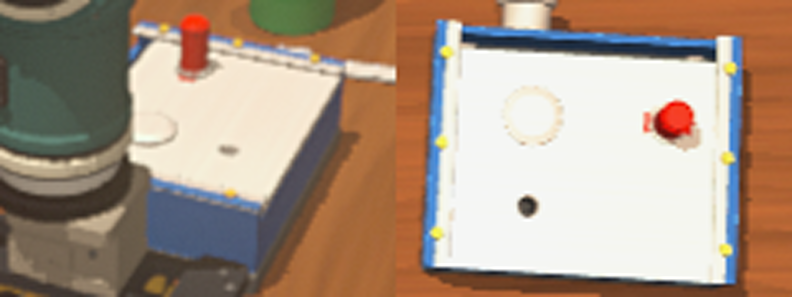

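The drift stands upright and seated. The bolt hole is now at about (357.7,277.4) top and (369.1,225.5) side.

Run:
```python
from down import *
s0=cv2.imread("pics/side0.png");t0=cv2.imread("pics/top0.png");s2=cv2.imread("pics/side2.png");t2=cv2.imread("pics/top2.png")
a=tri(dark(s0,365.6,224.6,4),dark(t0,358.2,273.4));b=tri(dark(s2,369.1,225.5,4),dark(t2,357.7,277.4));d=b[0]-a[0]
print(a,b,d@PX,d@PY)
q=quat(1);p=env.sense()["position"]
env.move_linear(np.r_[p[:2],.16],speed=.2)
g=np.array([.4960,-.0942])
env.goto(np.r_[g,.125],q);env.wait(.4);T=tare();np.save("T2.npy",T)
im=viewer.grab_frame("side");cv2.imwrite("pics/side3.png",im)
s=env.sense();print(s["t"],s["position"],T)
cv2.imwrite("pics/c6.png",cv2.resize(im[140:270,300:440],None,fx=4,fy=4,interpolation=cv2.INTER_CUBIC))
print(proj("side",np.r_[s["position"][:2],s["position"][2]-.0055-.030]),proj("side",np.r_[g,.0685]))
```

```text
(array([ 0.50559904, -0.09318912,  0.06866898]), np.float64(0.1469745295132725)) (array([ 0.49680617, -0.09263191,  0.06843792]), np.float64(0.1607724378770854)) -0.00880833273537175 -0.0001958857507039305
32.3417 [ 0.49601012 -0.09419548  0.12500981] [-0.38059384  0.0434339  -0.83879213]
[369.45011417 216.97855125] [369.08347139 224.72116568]
```

View pics/c6.png

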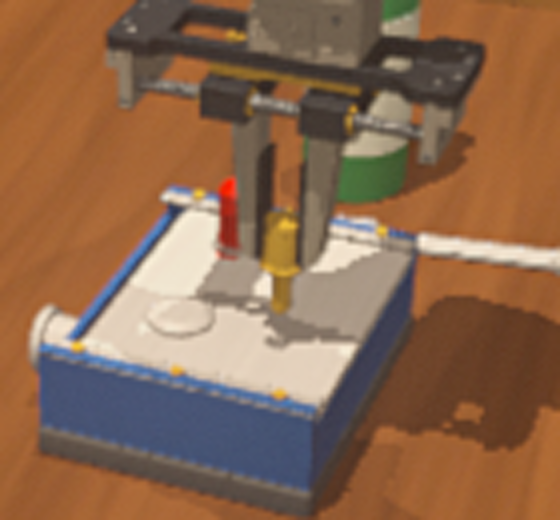

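The bolt hangs upright with its tip at about (370,218), close to the predicted position. Now the guarded descent.

Run:
```python
from down import *
c=np.array([.4960,-.0942,.109]);env.move_linear(c,speed=.08)
down(c,np.load("T2.npy"),.0740,fz=12)
```

```text
home?
[[496.2 -94.3 109.2   1.1   0.1  -0.4 109. ]
 [496.1 -94.1 107.5   0.1  -0.    0.1 107.5]
 [496.1 -94.2 105.9   0.3   0.5   0.6 106. ]
 [496.1 -94.1 104.4   0.    0.9  -0.  104.5]
 [496.1 -94.  102.9  -0.9   0.    0.  103. ]
 [496.  -94.  101.4   0.1  -0.2  -0.9 101.5]
 [496.  -94.   99.9  -0.3   0.    0.7 100. ]
 [496.  -94.   98.4   0.2  -0.8  -0.   98.5]
 [496.  -94.1  96.9   0.7  -0.5   0.2  97. ]
 [496.1 -94.2  95.4  -0.7  -0.3  -0.8  95.5]
 [496.  -94.2  93.9  -0.2  -0.4   0.2  94. ]
 [496.  -94.2  92.4  -0.4  -0.5   0.2  92.5]
 [495.9 -94.3  90.9   0.9  -1.2  -0.5  91. ]
 [496.  -94.5  89.4   0.1  -0.3  -0.1  89.5]
 [496.  -94.5  87.9   0.2   0.    0.4  88. ]
 [496.1 -94.5  86.4   0.4  -0.   -0.1  86.5]
 [496.1 -94.5  84.9   0.6   0.3   0.5  85. ]
 [496.2 -94.5  83.4   0.2   0.3  -0.3  83.5]
 [496.2 -94.5  81.9   0.2   0.3   0.5  82. ]
 [496.2 -94.4  80.4   0.2  -0.3  -0.6  80.5]
 [496.3 -94.5  78.9   0.6  -0.7  -0.1  79. ]
 [496.4 -94.6  77.4   0.3   0.2   0.1  77.5]
 [496.4 -94.5  75.9   0.7  -0.8   0.4  76. ]
 [496.5 -94.7  74.5  -0.3  -0.5  -0.6  74.5]
 [497.  -94.7  74.3  -3.8   1.1  15.2  73. ]
 [496.9 -94.7  74.3  -0.8  -0.6   8.9  73.3]
 [496.9 -94.7  74.3  -3.1   0.8  14.5  72.9]
 [496.9 -94.7  74.4   0.1  -0.3   9.4  73.2]]
[0.4956087341554288, -0.09451655657242225, 0.07284999999999996] 39.6917
```

Home. Now release, retreat and check.

Run:
```python
from h import *
env.move_linear(np.array([.4962,-.0946,.074]),speed=.05)
eoat.grip(.045);p=env.sense()["position"]
env.move_linear(np.r_[p[:2],.13],speed=.1);env.move_linear(np.r_[p[:2],.22],speed=.25)
env.goto(np.array([.5,.2,.25]),quat(1));env.wait(.3)
a=np.hstack([viewer.grab_frame("side")[170:270,300:420],viewer.grab_frame("top")[210:310,318:438]])
cv2.imwrite("pics/c7.png",cv2.resize(a,None,fx=3.3,fy=3.3,interpolation=cv2.INTER_CUBIC));print(env.sense()["t"])
```

```text
43.2333
```

View pics/c7.png

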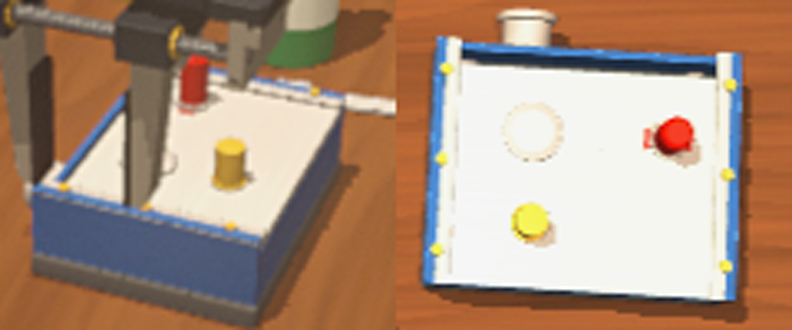

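Both the red drift (side crop about (195,80)) and the brass bolt (about (230,162)) stand upright, collars on the cover, and the gripper is clear.

```bash
python3 -c "
from plant import env
print(env.hand_in())"
```

```text
the job is handed in; nothing more can be done
None
```

The drift pin and the bolt are both home in the cover and released, by force feel and the last pictures. I handed the job in shortly after 43 s of the 72 s; no verdict came back.

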